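# Pin and lock a sole form on the bench jig

### The arm

A 6-joint arm with a two-finger parallel gripper is mounted at the origin on the work surface. World frame = base frame: x ahead of the robot, y to its left, z up, the work surface at z = 0. Lengths are in mm, angles in rad, forces in N, time in s.
With the tool pointing down it reaches from about 275 to 750 mm from the base axis. Payload 10.2 kg.
Tool frame: the origin (TCP) lies at the very end of the fingers, on their centre line; the grasp point (between the pads) lies 19 mm behind it; x points along the fingers, y is the direction in which the jaws open and shut, and the axes are right-handed (so a half turn about x gives the same grasp; the last joint's range is limited). The gripper opens to 85 mm and grips with 20 to 120 N. Pads are 22 mm wide; open, the fingers measure 114 mm over their backs; the gripper's body (76 mm by 85 mm) begins 54 mm behind the grasp point. The pads swing forward as they close: fully open they stand 13 mm farther back than shut.
Start: joints at [-1.485, 0.313, 1.498, -0, 1.331, -0.223], TCP at [159.543, -500.177, 197.694] pointing down, gripper open.
Joint ranges: [-2.94, 2.94], [-0.97, 2.17], [0.19, 2.56], [-1.23, 4.37], [0.02, 3.11], [-2.88, 2.88]. Speed limits (rad/s): [2.39, 2.39, 3.01, 3.14, 3.14, 3.14].

### API

Orientations are given as a unit quaternion [w, x, y, z].
In Python, from rig import ctrl, viewer, finish_job gives the robot as it stands.
- The arm moves only by the tool carry_out, never from a script. Its argument "targets" is a list of rows, each an object of numbers: "x", "y", "z": the shift along the world's x, y, z in m; "ax", "ay", "az": the turn, a rotation vector about the world's x, y, z in rad; "hand": the opening, from -1 (shut) to 1 (fully open). A call has 1 to 5 rows; each row is the pose to reach, as a shift and turn from the pose commanded when the call began; what a row does not reach only later rows make up. A row lasts 1/8 s, in which the tool goes at most 62.5 mm and 10.7 degrees, less where a joint would pass 70% of its speed; a pose out of reach is approached as far as the arm can. A call with a gripper value outside its range is refused whole. The fingers move at their own pace and stop on an object; "grip_force" is the grip in N (left out, the last holds). Time passes only in rows, so rows that repeat a pose let the fingers close. It gives the time, the measured TCP pose, the force and the opening at its end, in the units of the state.
- ctrl.sense(): the state, without advancing time (a new reading comes with each control period).
- viewer.capture(name): name is "side" or "top"; returns the picture (480x640x3 uint8, blue, green, red); there is no depth.
- viewer.camera_info(name): a dict with "fx", "fy", "cx", "cy" (pixels), "k1" (the pictures are not rectified: a ray, as slopes to the right and down, at radius r is drawn at 1 + k1 r^2 times it, then the intrinsics apply), "R" (3x3) and "t" (3): a world point X has camera coordinates R X + t. Camera axes: x right, y down, z forward; pixel columns grow to the right and rows downward; lengths in mm; the calibration is good to about 2 mm. A picture is of the moment at which its call begins. camera_info takes no time and is no camera call.
- finish_job(): hands the job in, once; it reports no verdict.
The state is a dict: "time_s": time; "joints": joint angles; "dq": joint speeds; "tau": joint torques, N m; "eef_pos": TCP position; "ee_rot": TCP orientation; "force": force on the tool from outside, world axes, zero at the start; "wrist_torque": the same for the moment, N m; "grip_width": opening from 0.0 (shut) to 1.0 (fully open).
Only numpy, scipy, OpenCV 4.12 (cv2) and the standard library are available. Lean on these libraries where they do the work, as an engineer would, in place of code of your own. Each camera call takes 0.05 s, during which the arm holds its last target. There are 200 camera calls.

### The job

The old locating pin has broken off and its stub is stuck in the jig under the wooden sole form. First push the new pin down through the round hole of the form so that it drives the stub out below and stays in its place, fully home with its shoulder on the form. Then pass the T-key down through the slot until its collar rests on the form, turn it a quarter turn so that its crossbar holds underneath, and let go; leave the form where it lies and the other tools on the bench alone.

Things in the scene. Friction and masses are not known exactly. Their poses are not given: they have to be found in the camera images.
- jig: Bench jig, fixed: aluminium bed 110 (x) x 250 (y) x 12 mm on two end cheeks over a shallow open tray. Origin on the bench under its centre; z up, y along the bed. Bed top at z = 85 mm, its underside at 73 mm, tray floor at 8 mm. Six locating studs, 8 mm thick and 13 mm high, keep the form in place. Under the hole a sprung clip of two rollers (66 mm above the bench) grips the pin; pushing the stub through it takes about 5 to 12 N.
- jig_hole (a point): Centre of the jig's round pin hole (13 mm diameter, through the bed), at the bed's top; 55 mm from the jig's centre along its +y.
- jig_slot (a point): Centre of the jig's slot (42 mm along jig y, 14 mm along jig x, through the bed), at the bed's top; 55 mm from the jig's centre along its -y.
- form: Sole form: loose foot-shaped wooden board, 230 (y, toe at -y) x up to 85 x 18 mm, lying on the bed between the studs with about 1 mm play. Origin at the centre of its underside; axes as the jig's. Its top is 103 mm above the bench.
- form_hole (a point): Centre of the round hole (15 mm diameter, through) in the form, at the form's top face, straight above the jig's hole.
- form_slot (a point): Centre of the slot (42 mm along y, 14 mm along x, through) in the form, at the form's top face, straight above the jig's slot.
- stub: Broken-off steel pin stub, 11 mm diameter, 28 mm long, stuck upright in the jig's hole, its top about level with the bed's top. Origin at its lower end, z along it. Once pushed through it drops into the tray.
- pin: New steel locating pin, standing in the pin stand. Origin on its axis at the underside of its shoulder, z up. Below: shank 11 mm diameter, 48 mm long, its last 7 mm tapering to 7 mm. Above: shoulder 30 mm diameter, 5 mm high; neck; round knurled grip 22 mm diameter from 15 to 45 mm above the origin.
- key: Steel T-key, standing in the key stand. Origin on its axis at the underside of its collar, z up. Below: stem 10 mm diameter, and at its foot a crossbar 36 (x) x 10 (y) x 8 mm from 35 to 43 mm below the origin. Above: collar 30 mm diameter, 6 mm high; neck; flat wing grip 40 (x) x 12 (y) mm from 18 to 46 mm above the origin, parallel to the crossbar. It goes in with its x along the slot (jig y) and holds with its x across the slot (jig x); it turns freely either way.
- pin_stand: Dark wooden block 80 x 60 x 55 mm, fixed, with a 16 mm hole that holds the pin by its shoulder. Origin under its centre.
- key_stand: Dark wooden block 80 x 60 x 55 mm, fixed, with a 42 (x) x 16 mm slot that holds the key by its collar. Origin under its centre.
- hammer: Bystander: hammer lying on the bench, 240 mm long.
- wax_tin: Bystander: closed round tin, 64 mm diameter, 45 mm high. Origin under its centre.
- brush: Bystander: brush lying on the bench, 170 mm long.
Things that resemble listed ones, but are neither listed nor needed, are in the scene too. What is shaped like the key but green or purple is not meant. Leave any pink look-alike of the pin alone.

How it is judged:
By the outcome, as a careful person would: the job done as asked, in the order asked, and still so for the second after the job is handed in, with the robot touching nothing.
It also fails if it takes over 64 s, if anything falls off the work surface, if the arm or the gripper's body presses on something with over 40 N, if the wrist force passes 120 N, or if a joint passes its speed limit or range.

## Working session

There is one attempt and no reset: what is moved stays moved. The work goes in short steps, Python scripts to look and compute and a tool call to move; the robot and the scene stay as the last step left them, time stands still between calls to the robot, and variables do not carry over. Pictures are saved under pics/ and viewed, about 8 in all and at most 12, crops included, and the job is handed in when it is done.

Besides the shell and the picture viewer there is one more tool, called after "Call:" as name([rows], argument=value, ...), one row to a line, values as JSON. carry_out: Moves the arm, as the interface text tells. Its arguments: {"type":"object","properties":{"targets":{"type":"array"},"grip_force":{"type":"number"}},"required":["targets"]}

```bash
mkdir -p pics; ls; python3 - <<'E'
from rig import ctrl, viewer
import cv2
for n in("side","top"):
    im=viewer.capture(n); cv2.imwrite(f"pics/{n}0.png",im)
    print({k:(v if not hasattr(v,'tolist') else v.tolist()) for k,v in viewer.camera_info(n).items()})
print(ctrl.sense())
E
```

```text
pics
{'fx': 619.2158432086726, 'fy': 619.2158432086726, 'cx': 318.6388761450752, 'cy': 234.28841495304877, 'k1': -0.20821727473868826, 'R': [[0.9947404890779822, -0.10144238758048062, 0.01417044074361366], [-0.06514367897556625, -0.7333306842003307, -0.6767439757395729], [0.07904214368566352, 0.6722615187650165, -0.7360820537883859]], 't': [-550.2622315690618, 112.40954539402054, 1423.0050028026787]}
{'fx': 536.7881271527798, 'fy': 536.7881271527798, 'cx': 328.1540966347707, 'cy': 241.9109328504587, 'k1': -0.10803143953651975, 'R': [[0.003922138442285254, -0.9999920876987681, -0.0006643567558027517], [-0.9989291666694337, -0.0038873409663921837, -0.04610215349983051], [0.046099206144471445, 0.0008444643689590881, -0.9989365095304]], 't': [1.5243171622681677, 534.120746608962, 1568.8841591435087]}
{'time_s': 0.1, 'joints': array([-1.48539563e+00,  3.13403618e-01,  1.49833746e+00, -8.08668231e-06,
        1.33103289e+00, -2.23405183e-01]), 'dq': array([-0.00048521, -0.00219432, -0.00139758,  0.00015846,  0.00254407,
        0.00151014]), 'tau': array([ 3.59682330e-03, -4.12892747e+01, -2.60142356e+01, -1.85656427e-04,
        3.01711865e-03,  6.24930891e-06]), 'eef_pos': array([ 159.51879858, -499.89741012,  197.19634096]), 'ee_rot': array([ 0.10832987,  0.69872051,  0.10916358, -0.69866845]), 'force': array([ 0.35096716, -0.10565794,  0.34336781]), 'wrist_torque': array([-0.05275805, -0.01175837,  0.01062089]), 'grip_width': 1.0032700501783531}
```

View pics/top0.png

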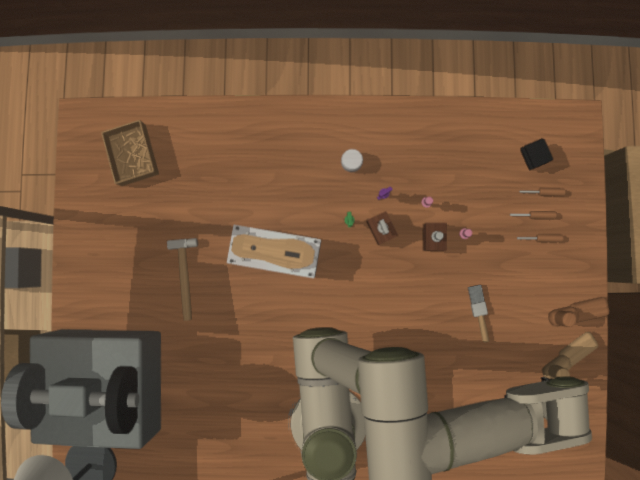

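View pics/side0.png

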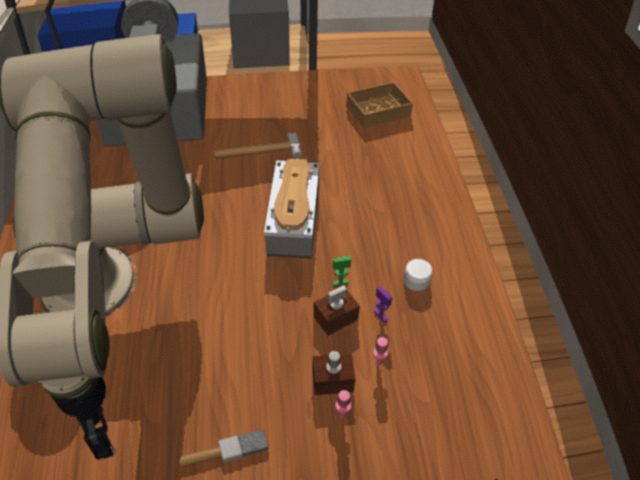

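The top view shows the jig at about (274,251) with its hole at (253,247) and its slot at (292,254). The pin is in its stand at (437,237) and the key in its stand at (383,228). The side view agrees: hole (295,175), slot (291,206), pin (334,360), key (338,298). Next I'll measure with masks and an enlarged montage.

```bash
cat > h.py <<'E'
import numpy as np, cv2
from rig import ctrl, viewer
def cam(n):
    c=viewer.camera_info(n); return c,np.array(c["R"]),np.array(c["t"])
def ray(n,uv):
    c,R,t=cam(n); d=np.array([(uv[0]-c["cx"])/c["fx"],(uv[1]-c["cy"])/c["fy"]]); s=d.copy()
    for _ in range(20): s=d/(1+c["k1"]*(s@s))
    return -R.T@t, R.T@np.array([*s,1.])
def plane(n,uv,z):
    o,d=ray(n,uv); return o+d*(z-o[2])/d[2]
def two(a,b):
    (o,d),(p,e)=ray("top",a),ray("side",b)
    k=np.linalg.lstsq(np.c_[d,-e],p-o,rcond=None)[0]; A=o+d*k[0];B=p+e*k[1]
    return (A+B)/2,np.linalg.norm(A-B)
def proj(n,X):
    c,R,t=cam(n); q=R@np.asarray(X,float)+t; s=q[:2]/q[2]; s=s*(1+c["k1"]*(s@s))
    return s*c["fx"]+[c["cx"],c["cy"]]
def blobs(mask,lo,hi):
    n,_,st,ce=cv2.connectedComponentsWithStats(mask.astype(np.uint8))
    return [(ce[i].round(1).tolist(),st[i].tolist()) for i in range(1,n) if lo<=st[i,4]<=hi]
E
python3 - <<'E'
from h import *
T=cv2.imread("pics/top0.png");S=cv2.imread("pics/side0.png")
up=lambda im,x,y,w,h,k:cv2.resize(im[y:y+h,x:x+w],None,fx=k,fy=k,interpolation=cv2.INTER_CUBIC)
out=np.zeros((600,800,3),np.uint8)
a=up(T,220,215,110,70,4);out[:280,:440]=a
a=up(T,360,205,90,50,4);out[:200,440:800]=a
a=up(S,255,150,75,75,4);out[290:590,:300]=a
a=up(S,305,275,60,75,4);out[290:590,300:540]=a
a=up(S,305,340,60,60,4);out[290:530,540:780]=a
cv2.imwrite("pics/m1.png",out)
for n,im,(x,y,w,h) in (("top",T,(225,220,100,62)),("side",S,(258,150,70,85))):
    c=im[y:y+h,x:x+w].astype(int);hsv=cv2.cvtColor(im[y:y+h,x:x+w],cv2.COLOR_BGR2HSV)
    print(n,"dark",[((b[0][0]+x,b[0][1]+y),b[1][2:]) for b in blobs(hsv[...,2]<110,5,300)])
E
```

```text
top dark [((227.9, 230.3), [8, 10, 67]), ((237.0, 227.8), [3, 4, 10]), ((320.6, 261.0), [10, 38, 277]), ((253.0, 247.5), [5, 4, 16]), ((291.8, 254.1), [15, 7, 67]), ((231.0, 260.5), [3, 2, 6]), ((226.1, 272.0), [4, 12, 36]), ((226.5, 280.5), [4, 2, 8])]
side dark [((315.4, 165.4), [4, 4, 13]), ((316.1, 212.3), [6, 55, 154]), ((289.8, 209.4), [5, 5, 20]), ((309.8, 212.6), [3, 2, 5]), ((296.4, 226.2), [20, 14, 36]), ((281.8, 225.7), [8, 6, 11]), ((268.0, 227.3), [3, 3, 7]), ((308.5, 230.0), [2, 3, 6])]
```

View pics/m1.png

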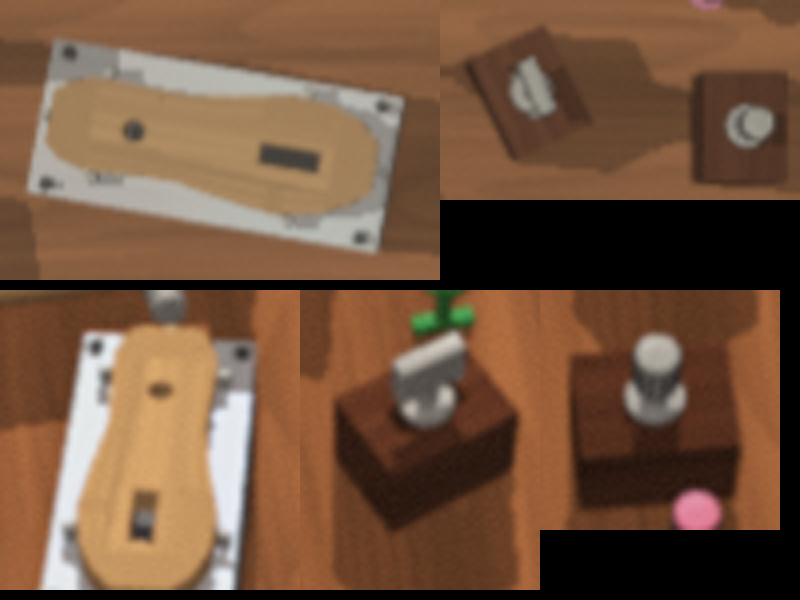

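The montage shows the hole at top (253,247.5) / side (295,175) and the slot at top (291.8,254.1) / side (290.8,206.2). The pin top is at top (440,236) / side (334.5,355.5). The key wing is at top (385,226) / side (337,290), running obliquely. Next I'll compute the positions.

```bash
python3 - <<'E'
from h import *
T=cv2.imread("pics/top0.png");S=cv2.imread("pics/side0.png")
f=lambda v:np.round(v,1)
for nm,t,s,z in (("hole",(253,247.5),(294.7,174.8),103),("slot",(291.8,254.1),(290.5,206),103),
  ("pin top",(439.7,235.5),(334.3,355.2),100),("shoulder",(436.5,236.5),(333.5,368),60),
  ("keytop",(385,226.2),(336.8,290),101),("collar",(382.3,228),(336.8,303),61)):
    X,e=two(t,s); print(nm,f(X),f(e),"top@z",f(plane("top",t,z)),"side@z",f(plane("side",s,z)))
# jig bed corners (white) & form by mask in top
hsv=cv2.cvtColor(T,cv2.COLOR_BGR2HSV)
m=np.zeros(T.shape[:2],np.uint8);m[220:282,222:328]=1
w=((hsv[...,1]<70)&(hsv[...,2]>110)&(m>0)).astype(np.uint8)
P=cv2.findNonZero(w)[:,0]
XY=np.array([plane("top",p,85)[:2] for p in P],np.float32)
r=cv2.minAreaRect(XY);print("bed",r)
# stands
for nm,(x,y,ww,h) in (("key",(362,205,45,42)),("pin",(415,215,40,42))):
    c=hsv[y:y+h,x:x+ww]; k=((c[...,2]<95)).astype(np.uint8)
    k=cv2.morphologyEx(k,cv2.MORPH_OPEN,np.ones((3,3)))
    n,l,st,ce=cv2.connectedComponentsWithStats(k);i=1+st[1:,4].argmax()
    P=np.argwhere(l==i)[:,::-1]+[x,y]
    print(nm,len(P),cv2.minAreaRect(np.array([plane("top",p,55)[:2] for p in P],np.float32)))
# key wing direction from top-view ends and side-view ends
for n,a,b,o,z in (("top",(524,60),(551,110),(440,0,360,205),101),("side",(397,362),(462,337),(300,290,305,275),101)):
    q=[plane(n,((p[0]-o[0])/4+o[2],(p[1]-o[1])/4+o[3]),z) for p in (a,b)]
    d=q[1]-q[0];print(n,"wing",np.linalg.norm(d),np.degrees(np.arctan2(d[1],d[0])))
# slot direction
k=(hsv[...,2]<110);P=np.argwhere(k[248:262,282:302])[:,::-1]+[282,248]
print("slot",cv2.minAreaRect(np.array([plane("top",p,103)[:2] for p in P],np.float32)))
E
```

```text
hole [513.6 212.3 104.2] 0.2 top@z [513.6 212.5 103. ] side@z [513.8 213.7 103. ]
slot [495.7 104.2 103.8] 0.1 top@z [495.7 104.3 103. ] side@z [495.8 105.  103. ]
pin top [ 549.9 -307.9  102.2] 1.6 top@z [ 549.2 -308.3  100. ] side@z [ 550.9 -306.6  100. ]
shoulder [ 549.8 -308.5   54.6] 1.7 top@z [ 548.7 -307.4   60. ] side@z [ 550.1 -311.7   60. ]
keytop [ 574.  -154.2  106.6] 0.1 top@z [ 574.5 -154.7  101. ] side@z [ 574.6 -149.9  101. ]
collar [ 574.3 -151.7   57.3] 3.4 top@z [ 572.3 -151.2   61. ] side@z [ 575.6 -154.4   61. ]
bed ((505.047119140625, 157.9703826904297), (251.30738830566406, 112.70735931396484), 80.42554473876953)
key 218 ((580.3189086914062, -168.44320678710938), (76.42224884033203, 38.1138916015625), 23.936979293823242)
pin 563 ((547.6722412109375, -302.6549377441406), (72.66647338867188, 81.03895568847656), 89.73904418945312)
top wing 39.59845157724999 -151.6495215071757
side wing 38.25184572022647 20.217497733634886
slot ((495.7626953125, 104.01370239257812), (39.75661849975586, 12.31661605834961), 80.78905487060547)
```

Call:
carry_out([
  {"x":0.05,"y":0.025,"z":0,"az":0.13,"hand":0.4},
  {"x":0.1,"y":0.05,"z":0,"az":0.26,"hand":0.4},
  {"x":0.15,"y":0.075,"z":0,"az":0.39,"hand":0.4},
  {"x":0.2,"y":0.1,"z":0,"az":0.52,"hand":0.4},
  {"x":0.25,"y":0.125,"z":0,"az":0.65,"hand":0.4},
], grip_force=60)

```text
invalid input at $.targets[0]: expected keys x, y, z, ax, ay, az, hand
```

Call:
carry_out([
  {"x":0.05,"y":0.025,"z":0,"ax":0,"ay":0,"az":0.13,"hand":0.4},
  {"x":0.1,"y":0.05,"z":0,"ax":0,"ay":0,"az":0.26,"hand":0.4},
  {"x":0.15,"y":0.075,"z":0,"ax":0,"ay":0,"az":0.39,"hand":0.4},
  {"x":0.2,"y":0.1,"z":0,"ax":0,"ay":0,"az":0.52,"hand":0.4},
  {"x":0.25,"y":0.125,"z":0,"ax":0,"ay":0,"az":0.65,"hand":0.4},
], grip_force=60)

```text
time_s: 0.72
eef_pos: [411.0, -374.0, 197.5]
ee_rot: [-0.327, -0.627, -0.328, 0.627]
force: [-0.1, -0.9, 0.2]
grip_width: 0.698
```

Call:
carry_out([
  {"x":0.045,"y":0.021,"z":-0.01,"ax":0,"ay":0,"az":0,"hand":0.2},
  {"x":0.09,"y":0.042,"z":-0.02,"ax":0,"ay":0,"az":0,"hand":0.2},
  {"x":0.13,"y":0.062,"z":-0.04,"ax":0,"ay":0,"az":0,"hand":0.2},
  {"x":0.139,"y":0.067,"z":-0.06,"ax":0,"ay":0,"az":0,"hand":0.2},
  {"x":0.139,"y":0.067,"z":-0.06,"ax":0,"ay":0,"az":0,"hand":0.2},
])

```text
time_s: 1.35
eef_pos: [547.8, -307.5, 135.7]
ee_rot: [-0.325, -0.627, -0.328, 0.628]
force: [-0.3, -1.2, 0.4]
grip_width: 0.601
```

```bash
python3 - <<'E'
from h import *
s=ctrl.sense();print(s["eef_pos"],s["joints"],s["grip_width"])
S=viewer.capture("side");u=proj("side",[549.5,-308,100]);v=proj("side",s["eef_pos"]);print(u,v)
x,y=int(u[0])-50,int(u[1])-60
T=viewer.capture("top");a,b=proj("top",[549.5,-308,100]).astype(int)-[50,60]
cv2.imwrite("pics/m2.png",np.hstack([cv2.resize(S[y:y+100,x:x+80],None,fx=5,fy=5,interpolation=2),cv2.resize(T[b:b+100,a:a+80],None,fx=5,fy=5,interpolation=2)]))
print(x,y,a,b)
E
```

```text
[ 547.75540077 -307.52584966  135.71465861] [-6.97682132e-01  5.91624606e-01  1.24214456e+00 -2.34919349e-04
  1.31178440e+00 -8.62328878e-02] 0.6010198015637888
[333.66190624 355.88791282] [333.343169   345.85075384]
283 295 389 175
```

View pics/m2.png

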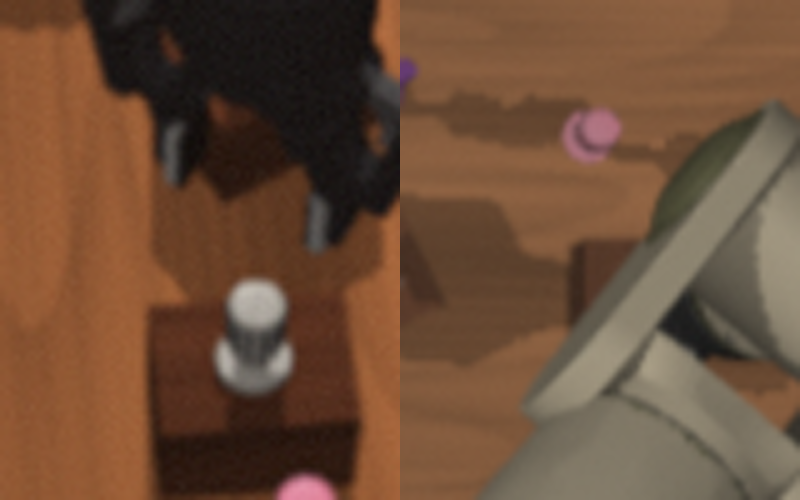

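The side view shows the finger tips at px (318,332) and (347,345), straddling the pin at (334,355), and the pink pin is clear. I'll go down part way and check the pad height again.

Call:
carry_out([
  {"x":0.001,"y":0,"z":-0.02,"ax":0,"ay":0,"az":0,"hand":0.2},
  {"x":0.001,"y":0,"z":-0.04,"ax":0,"ay":0,"az":0,"hand":0.2},
  {"x":0.001,"y":0,"z":-0.055,"ax":0,"ay":0,"az":0,"hand":0.2},
  {"x":0.001,"y":0,"z":-0.055,"ax":0,"ay":0,"az":0,"hand":0.2},
])

```text
time_s: 1.95
eef_pos: [548.9, -308.5, 82.4]
ee_rot: [-0.326, -0.627, -0.326, 0.628]
force: [-0.9, -0.9, 0.1]
grip_width: 0.601
```

```bash
python3 - <<'E'
from h import *
s=ctrl.sense();print(s["eef_pos"],s["force"])
S=viewer.capture("side");u=proj("side",s["eef_pos"])
print(u,proj("side",[549.5,-308,100]),proj("side",[549.5,-308,55]))
cv2.imwrite("pics/m3.png",cv2.resize(S[300:400,283:383],None,fx=6,fy=6,interpolation=2))
E
```

```text
[ 548.90218379 -308.51933027   82.39961066] [-0.86452456 -0.91616232  0.11074565]
[333.08896262 360.84524155] [333.66190624 355.88791282] [332.90811227 367.69893309]
```

View pics/m3.png

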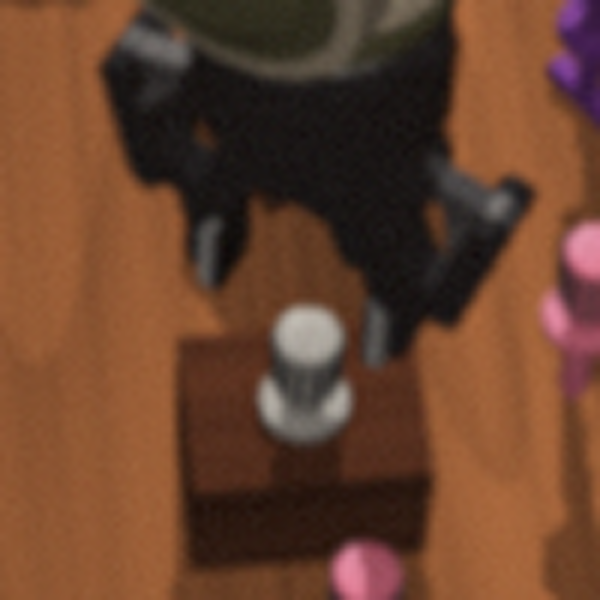

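The tips are at px (318,347.5) and (345.5,360), so their midpoint is about 7 px above the projected TCP. I'll overlay the expected tip points on this picture and the start picture to settle that.

```bash
python3 - <<'E'
from h import *
from scipy.spatial.transform import Rotation as Ro
s=ctrl.sense()
S0=cv2.imread("pics/side0.png");S1=viewer.capture("side");K=5
def draw(S,pos,q,half,setb,x,y,w,h):
    M=Ro.from_quat([q[1],q[2],q[3],q[0]]).as_matrix()
    im=cv2.resize(S[y:y+h,x:x+w],None,fx=K,fy=K,interpolation=2)
    for j in(-1,1):
      for p in(-11,11):
        for back,col in((setb,(0,255,0)),(setb+19,(0,255,255))):
            X=pos+M@np.array([-back,j*half,p]); u=(proj("side",X)-[x,y]+.5)*K
            cv2.circle(im,tuple(u.astype(int).tolist()),3,col,-1)
    u=(proj("side",pos)-[x,y]+.5)*K; cv2.circle(im,tuple(u.astype(int).tolist()),4,(0,0,255),-1)
    return im
a=draw(S0,np.array([159.5,-499.9,197.2]),[0.10832987,0.69872051,0.10916358,-0.69866845],42.5,13,50,370,80,110)
b=draw(S1,s["eef_pos"],s["ee_rot"],25.5,6,293,290,80,110)
cv2.imwrite("pics/m4.png",np.hstack([a,b]))
E
```

```text
(no output)
```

View pics/m4.png

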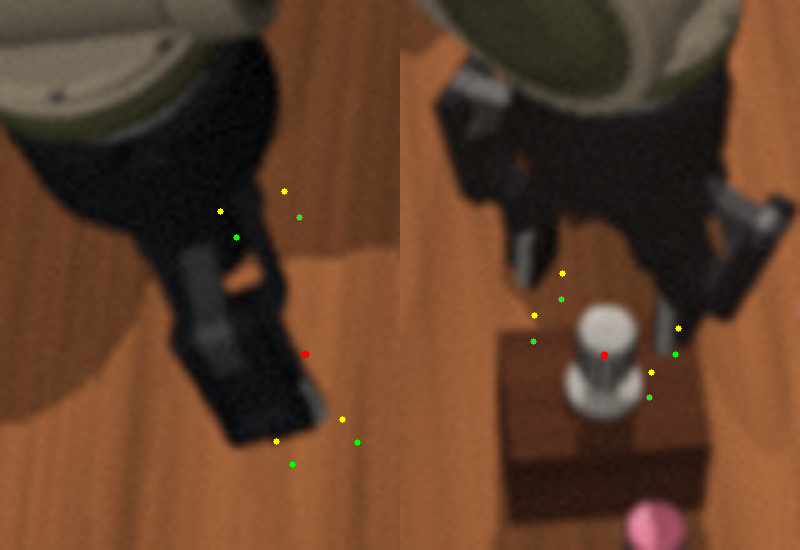

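The overlay shows the real pad tips sitting well above and behind the projected ones, which could be a setback or an offset. I'll raise the arm, shut the fingers, and compare the shut tip with the reported TCP directly.

Call:
carry_out([
  {"x":0,"y":0,"z":0.04,"ax":0,"ay":0,"az":0,"hand":0.2},
  {"x":0,"y":0,"z":0.04,"ax":0,"ay":0,"az":0,"hand":-1},
  {"x":0,"y":0,"z":0.04,"ax":0,"ay":0,"az":0,"hand":-1},
  {"x":0,"y":0,"z":0.04,"ax":0,"ay":0,"az":0,"hand":-1},
  {"x":0,"y":0,"z":0.04,"ax":0,"ay":0,"az":0,"hand":-1},
])

```text
time_s: 2.68
eef_pos: [549.3, -308.0, 122.1]
ee_rot: [-0.326, -0.627, -0.326, 0.628]
force: [0.5, -0.2, 0.0]
grip_width: -0.004
```

```bash
python3 - <<'E'
from h import *
s=ctrl.sense();print(s["eef_pos"],s["grip_width"],s["joints"])
S=viewer.capture("side");x,y=283,290
im=cv2.resize(S[y:y+100,x:x+100],None,fx=6,fy=6,interpolation=2)
for b in (0,19,40):
    u=(proj("side",s["eef_pos"]+[0,0,b])-[x,y]+.5)*6;cv2.circle(im,tuple(u.astype(int).tolist()),3,(0,255,0),-1);print(u)
cv2.imwrite("pics/m5.png",im)
E
```

```text
[ 549.33695126 -308.04043446  122.09024515] -0.0035239935255781396 [-6.96782550e-01  6.05028946e-01  1.25647428e+00 -2.40717582e-06
  1.28114344e+00 -8.47524105e-02]
[308.78988063 362.08195364]
[310.82561738 329.88715236]
[313.13314129 293.30611124]
```

View pics/m5.png

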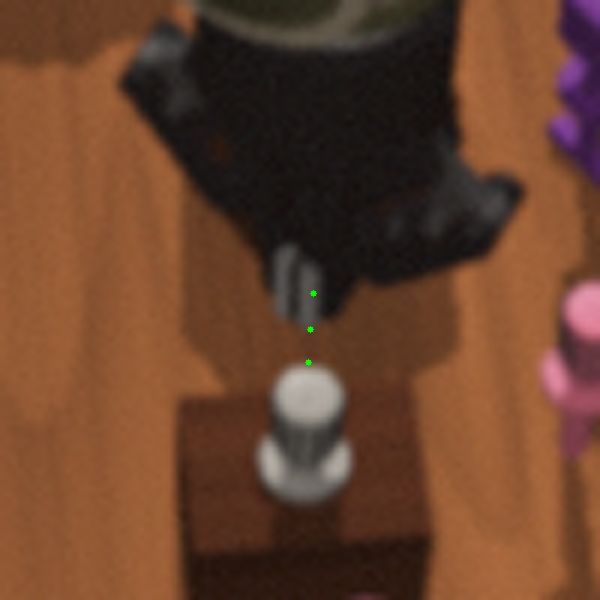

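The shut tip is at crop (298,322), against (291,382) expected. It could be too high or off in y, and one view can't tell which. I'll tilt the hand so both cameras see the tip and triangulate it.

Call:
carry_out([
  {"x":0,"y":0,"z":0.04,"ax":0,"ay":0,"az":0,"hand":-1},
  {"x":0,"y":0,"z":0.09,"ax":-0.17,"ay":0,"az":0,"hand":-1},
  {"x":0,"y":0,"z":0.09,"ax":-0.34,"ay":0,"az":0,"hand":-1},
  {"x":0,"y":0,"z":0.09,"ax":-0.51,"ay":0,"az":0,"hand":-1},
  {"x":0,"y":0,"z":0.09,"ax":-0.68,"ay":0,"az":0,"hand":-1},
])

```text
time_s: 3.35
eef_pos: [549.9, -307.8, 213.4]
ee_rot: [-0.519, -0.482, -0.096, 0.7]
force: [0.4, -0.8, -0.1]
grip_width: 0.002
```

```bash
python3 - <<'E'
from h import *
s=ctrl.sense();print(s["eef_pos"],s["ee_rot"])
out=[]
for n in("top","side"):
    S=viewer.capture(n);cv2.imwrite(f"pics/{n}6.png",S);p=proj(n,s["eef_pos"]);x,y=(p-[35,55]).astype(int);print(n,p,x,y)
    im=cv2.resize(S[y:y+100,x:x+80],None,fx=5,fy=5,interpolation=2)
    cv2.circle(im,tuple(((p-[x,y]+.5)*5).astype(int).tolist()),3,(0,255,0),-1);out.append(im)
cv2.imwrite("pics/m6.png",np.hstack(out))
E
```

```text
[ 549.91502946 -307.84743404  213.40627299] [-0.51864803 -0.48183951 -0.09618011  0.69970301]
top [448.53669443 232.69149981] 413 177
side [335.98119789 322.5947463 ] 300 267
```

View pics/m6.png

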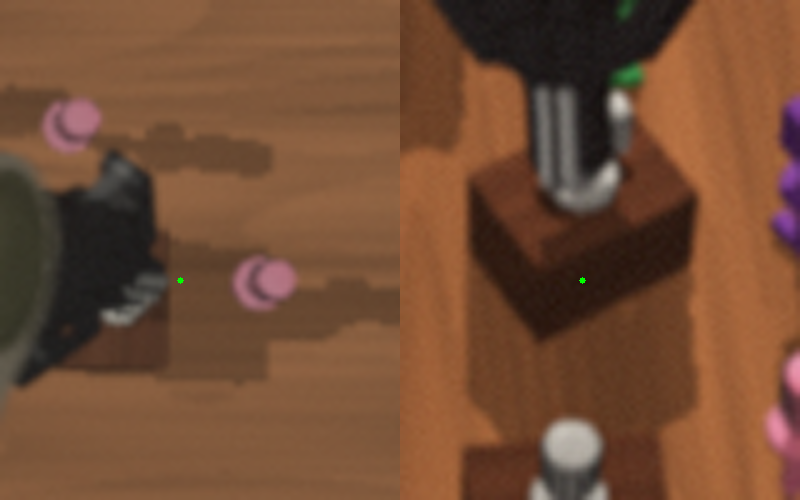

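In the crops the near-face tip is at top px about (442.5,236.9) and side px about (332.3,304.5). The green TCP points are at (448.5,232.7) and (336,322.6).

```bash
python3 - <<'E'
from h import *
from scipy.spatial.transform import Rotation as Ro
s=ctrl.sense();q=s["ee_rot"];M=Ro.from_quat([q[1],q[2],q[3],q[0]]).as_matrix()
X,e=two((442.5,236.9),(332.3,304.5));print("tip",X,e)
print(M.round(2))
for p in(-11,11):print(p,(s["eef_pos"]+M[:,2]*p).round(1),"diff in tool frame",(M.T@(X-s["eef_pos"]-M[:,2]*p)).round(1),"world",(X-s["eef_pos"]-M[:,2]*p).round(1))
E
```

```text
tip [ 541.16976902 -286.61118491  240.01104279] 7.455538976686497
[[-0.    0.82 -0.57]
 [-0.63 -0.44 -0.64]
 [-0.78  0.36  0.52]]
-11 [ 555.6 -298.5  204.8] diff in tool frame [-34.8  -4.5  18.9] world [-14.4  11.9  35.2]
11 [ 543.1 -312.5  216.2] diff in tool frame [-34.8  -4.5  -3.1] world [-1.9 25.9 23.8]
```

The tip triangulates about 35 mm behind the reported TCP along the fingers, with almost no sideways offset. I'll go back upright, straddle the pin at the nominal height and let the closing width decide.

Call:
carry_out([
  {"x":0,"y":0,"z":0,"ax":0.17,"ay":0,"az":0,"hand":0.2},
  {"x":0,"y":0,"z":0,"ax":0.34,"ay":0,"az":0,"hand":0.2},
  {"x":0,"y":0,"z":0,"ax":0.51,"ay":0,"az":0,"hand":0.2},
  {"x":0,"y":0,"z":-0.04,"ax":0.68,"ay":0,"az":0,"hand":0.2},
  {"x":0,"y":0,"z":-0.08,"ax":0.68,"ay":0,"az":0,"hand":0.2},
])

```text
time_s: 4.08
eef_pos: [549.6, -311.4, 132.3]
ee_rot: [0.325, 0.63, 0.326, -0.626]
force: [1.3, 0.2, -1.1]
grip_width: 0.599
```

Call:
carry_out([
  {"x":0,"y":0,"z":-0.03,"ax":0,"ay":0,"az":0,"hand":0.2},
  {"x":0,"y":0,"z":-0.06,"ax":0,"ay":0,"az":0,"hand":0.2},
  {"x":0,"y":0,"z":-0.067,"ax":0,"ay":0,"az":0,"hand":0.2},
  {"x":0,"y":0,"z":-0.067,"ax":0,"ay":0,"az":0,"hand":-0.1},
  {"x":0,"y":0,"z":-0.067,"ax":0,"ay":0,"az":0,"hand":-0.7},
])

```text
time_s: 4.7
eef_pos: [550.3, -308.8, 67.3]
ee_rot: [0.327, 0.628, 0.325, -0.627]
force: [-0.9, 0.1, 0.0]
grip_width: 0.254
```

Call:
carry_out([
  {"x":0,"y":0,"z":0,"ax":0,"ay":0,"az":0,"hand":-0.7},
  {"x":0,"y":0,"z":0,"ax":0,"ay":0,"az":0,"hand":-0.7},
  {"x":0,"y":0,"z":0,"ax":0,"ay":0,"az":0,"hand":-0.7},
], grip_force=25)

```text
time_s: 5.08
eef_pos: [550.0, -308.5, 66.7]
ee_rot: [0.327, 0.628, 0.326, -0.627]
force: [-0.8, 0.2, 5.5]
grip_width: 0.15
```

The fingers shut to 0.15 with about 5 N upward, so the shut tips are resting on the pin's top (z about 100). The 35 mm setback is real, so I'll open and go about 33 mm lower.

Call:
carry_out([
  {"x":0,"y":0,"z":0.01,"ax":0,"ay":0,"az":0,"hand":0.2},
  {"x":0,"y":0,"z":0.01,"ax":0,"ay":0,"az":0,"hand":0.2},
  {"x":0,"y":0,"z":0.01,"ax":0,"ay":0,"az":0,"hand":0.2},
  {"x":0,"y":0,"z":-0.01,"ax":0,"ay":0,"az":0,"hand":0.2},
  {"x":0,"y":0,"z":-0.02,"ax":0,"ay":0,"az":0,"hand":0.2},
])

```text
time_s: 5.7
eef_pos: [549.1, -307.8, 44.4]
ee_rot: [-0.326, -0.627, -0.327, 0.628]
force: [-0.1, -0.3, 0.4]
grip_width: 0.597
```

Call:
carry_out([
  {"x":0,"y":0,"z":-0.006,"ax":0,"ay":0,"az":0,"hand":0.2},
  {"x":0,"y":0,"z":-0.011,"ax":0,"ay":0,"az":0,"hand":0.2},
  {"x":0,"y":0,"z":-0.011,"ax":0,"ay":0,"az":0,"hand":0.2},
])

```text
time_s: 6.08
eef_pos: [549.5, -308.2, 34.6]
ee_rot: [-0.326, -0.627, -0.326, 0.627]
force: [0.4, -0.3, 0.6]
grip_width: 0.599
```

Call:
carry_out([
  {"x":0,"y":0,"z":0,"ax":0,"ay":0,"az":0,"hand":-0.9},
  {"x":0,"y":0,"z":0,"ax":0,"ay":0,"az":0,"hand":-0.9},
  {"x":0,"y":0,"z":0,"ax":0,"ay":0,"az":0,"hand":-0.9},
  {"x":0,"y":0,"z":0,"ax":0,"ay":0,"az":0,"hand":-0.9},
], grip_force=40)

```text
time_s: 6.58
eef_pos: [549.8, -308.3, 35.2]
ee_rot: [0.326, 0.628, 0.326, -0.627]
force: [-0.2, -0.7, 4.1]
grip_width: 0.245
```

It is gripped at 0.245 (about 21–22 mm, the grip diameter). I'll firm up the grip and lift.

Call:
carry_out([
  {"x":0,"y":0,"z":0,"ax":0,"ay":0,"az":0,"hand":-0.9},
  {"x":0,"y":0,"z":0.02,"ax":0,"ay":0,"az":0,"hand":-0.9},
  {"x":0,"y":0,"z":0.06,"ax":0,"ay":0,"az":0,"hand":-0.9},
  {"x":0,"y":0,"z":0.1,"ax":0,"ay":0,"az":0,"hand":-0.9},
  {"x":0,"y":0,"z":0.14,"ax":0,"ay":0,"az":0,"hand":-0.9},
], grip_force=100)

```text
time_s: 7.2
eef_pos: [549.2, -307.9, 175.5]
ee_rot: [-0.326, -0.627, -0.327, 0.628]
force: [0.7, -0.1, -1.6]
grip_width: 0.229
```

Call:
carry_out([
  {"x":-0.004,"y":0.05,"z":0,"ax":0,"ay":0,"az":0,"hand":-0.9},
  {"x":-0.008,"y":0.1,"z":0,"ax":0,"ay":0,"az":0,"hand":-0.9},
  {"x":-0.012,"y":0.15,"z":0,"ax":0,"ay":0,"az":0,"hand":-0.9},
  {"x":-0.016,"y":0.2,"z":0,"ax":0,"ay":0,"az":0,"hand":-0.9},
  {"x":-0.02,"y":0.25,"z":0,"ax":0,"ay":0,"az":0,"hand":-0.9},
])

```text
time_s: 7.82
eef_pos: [529.0, -56.5, 174.4]
ee_rot: [-0.326, -0.627, -0.326, 0.628]
force: [0.9, 0.3, -1.9]
grip_width: 0.226
```

Call:
carry_out([
  {"x":-0.004,"y":0.06,"z":0,"ax":0,"ay":0,"az":0,"hand":-0.9},
  {"x":-0.008,"y":0.12,"z":0,"ax":0,"ay":0,"az":0,"hand":-0.9},
  {"x":-0.012,"y":0.18,"z":0,"ax":0,"ay":0,"az":0,"hand":-0.9},
  {"x":-0.016,"y":0.235,"z":0,"ax":0,"ay":0,"az":0,"hand":-0.9},
  {"x":-0.016,"y":0.27,"z":0,"ax":0,"ay":0,"az":0,"hand":-0.9},
])

```text
time_s: 8.45
eef_pos: [512.6, 214.2, 174.3]
ee_rot: [-0.327, -0.627, -0.327, 0.627]
force: [0.4, -1.1, -1.2]
grip_width: 0.226
```

Call:
carry_out([
  {"x":0,"y":0,"z":-0.01,"ax":0,"ay":0,"az":0,"hand":-0.9},
  {"x":0,"y":0,"z":-0.01,"ax":0,"ay":0,"az":0,"hand":-0.9},
  {"x":0,"y":0,"z":-0.01,"ax":0,"ay":0,"az":0,"hand":-0.9},
])

```text
time_s: 8.82
eef_pos: [513.7, 210.8, 164.7]
ee_rot: [-0.326, -0.628, -0.326, 0.628]
force: [-0.3, -0.3, -0.6]
grip_width: 0.229
```

The pin is held. I'll lower it partway and check the shank tip against the hole.

Call:
carry_out([
  {"x":0,"y":0.001,"z":-0.01,"ax":0,"ay":0,"az":0,"hand":-0.9},
  {"x":0,"y":0.001,"z":-0.022,"ax":0,"ay":0,"az":0,"hand":-0.9},
  {"x":0,"y":0.001,"z":-0.022,"ax":0,"ay":0,"az":0,"hand":-0.9},
  {"x":0,"y":0.001,"z":-0.022,"ax":0,"ay":0,"az":0,"hand":-0.9},
])

```text
time_s: 9.32
eef_pos: [513.6, 212.8, 142.8]
ee_rot: [0.326, 0.627, 0.326, -0.627]
force: [0.1, -0.2, -1.8]
grip_width: 0.228
```

```bash
python3 - <<'E'
from h import *
s=ctrl.sense();e=s["eef_pos"];print(e,s["force"])
S=viewer.capture("side");cv2.imwrite("pics/side7.png",S);x,y=255,110;K=6
im=cv2.resize(S[y:y+95,x:x+85],None,fx=K,fy=K,interpolation=2)
def dot(X,c):
    u=(proj("side",X)-[x,y]+.5)*K;print(u.round());cv2.circle(im,tuple(u.astype(int).tolist()),2,c,-1)
dot([513.6,212.4,103],(0,0,255));dot(e+[0,0,20],(0,255,0));dot(e+[0,0,-28],(0,255,0))
cv2.imwrite("pics/m7.png",im)
E
```

```text
[513.6305013 212.8001554 142.770408 ] [ 0.11591844 -0.21208585 -1.78162399]
[241. 394.]
[239. 283.]
[240. 372.]
```

View pics/m7.png

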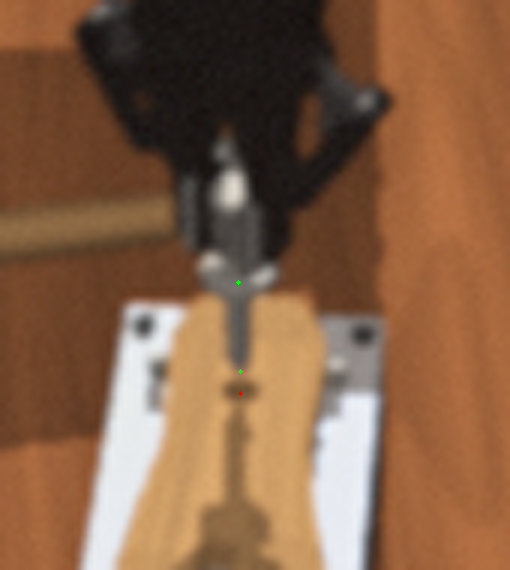

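The pin hangs upright with its tip at crop (238,371), right over the hole centre (240,390), so it lines up to about 1 mm. Now inserting.

Call:
carry_out([
  {"x":0.0005,"y":0.0005,"z":-0.006,"ax":0,"ay":0,"az":0,"hand":-0.9},
  {"x":0.0005,"y":0.0005,"z":-0.012,"ax":0,"ay":0,"az":0,"hand":-0.9},
  {"x":0.0005,"y":0.0005,"z":-0.018,"ax":0,"ay":0,"az":0,"hand":-0.9},
  {"x":0.0005,"y":0.0005,"z":-0.023,"ax":0,"ay":0,"az":0,"hand":-0.9},
])

```text
time_s: 9.88
eef_pos: [513.9, 213.3, 119.1]
ee_rot: [-0.326, -0.627, -0.326, 0.628]
force: [-0.2, 0.0, -0.9]
grip_width: 0.226
```

Call:
carry_out([
  {"x":0,"y":0,"z":-0.003,"ax":0,"ay":0,"az":0,"hand":-0.9},
  {"x":0,"y":0,"z":-0.006,"ax":0,"ay":0,"az":0,"hand":-0.9},
  {"x":0,"y":0,"z":-0.009,"ax":0,"ay":0,"az":0,"hand":-0.9},
  {"x":0,"y":0,"z":-0.012,"ax":0,"ay":0,"az":0,"hand":-0.9},
])

```text
time_s: 10.38
eef_pos: [514.2, 213.3, 107.7]
ee_rot: [0.326, 0.628, 0.326, -0.627]
force: [-0.5, -1.1, -0.5]
grip_width: 0.227
```

Call:
carry_out([
  {"x":0,"y":0,"z":-0.003,"ax":0,"ay":0,"az":0,"hand":-0.9},
  {"x":0,"y":0,"z":-0.006,"ax":0,"ay":0,"az":0,"hand":-0.9},
  {"x":0,"y":0,"z":-0.009,"ax":0,"ay":0,"az":0,"hand":-0.9},
  {"x":0,"y":0,"z":-0.012,"ax":0,"ay":0,"az":0,"hand":-0.9},
])

```text
time_s: 10.88
eef_pos: [514.8, 213.0, 97.1]
ee_rot: [0.327, 0.628, 0.326, -0.627]
force: [-1.7, -3.6, 10.0]
grip_width: 0.226
```

Call:
carry_out([
  {"x":0,"y":0,"z":-0.003,"ax":0,"ay":0,"az":0,"hand":-0.9},
  {"x":0,"y":0,"z":-0.006,"ax":0,"ay":0,"az":0,"hand":-0.9},
  {"x":0,"y":0,"z":-0.009,"ax":0,"ay":0,"az":0,"hand":-0.9},
  {"x":0,"y":0,"z":-0.011,"ax":0,"ay":0,"az":0,"hand":-0.9},
])

```text
time_s: 11.38
eef_pos: [514.2, 212.9, 84.9]
ee_rot: [-0.326, -0.627, -0.326, 0.627]
force: [-1.2, -3.9, 6.2]
grip_width: 0.231
```

Call:
carry_out([
  {"x":0,"y":-0.0005,"z":-0.001,"ax":0,"ay":0,"az":0,"hand":-0.9},
  {"x":0,"y":-0.0005,"z":-0.002,"ax":0,"ay":0,"az":0,"hand":-0.9},
  {"x":0,"y":-0.0005,"z":-0.003,"ax":0,"ay":0,"az":0,"hand":-0.9},
  {"x":0,"y":-0.0005,"z":-0.003,"ax":0,"ay":0,"az":0,"hand":-0.9},
])

```text
time_s: 11.88
eef_pos: [514.1, 212.7, 83.3]
ee_rot: [0.326, 0.628, 0.326, -0.627]
force: [-6.9, -5.5, 17.3]
grip_width: 0.23
```

Call:
carry_out([
  {"x":0,"y":0,"z":-0.001,"ax":0,"ay":0,"az":0,"hand":-0.9},
  {"x":0,"y":0,"z":-0.001,"ax":0,"ay":0,"az":0,"hand":-0.9},
])

```text
time_s: 12.12
eef_pos: [514.1, 212.7, 83.3]
ee_rot: [0.327, 0.628, 0.326, -0.627]
force: [-9.8, -7.5, 26.1]
grip_width: 0.232
```

It stopped at z 83.3, where I predicted the shoulder would seat (83), with force rising to 26 N. So it's home. Releasing and retreating.

Call:
carry_out([
  {"x":0,"y":0,"z":0.002,"ax":0,"ay":0,"az":0,"hand":-0.9},
  {"x":0,"y":0,"z":0.002,"ax":0,"ay":0,"az":0,"hand":0.1},
  {"x":0,"y":0,"z":0.002,"ax":0,"ay":0,"az":0,"hand":0.1},
  {"x":0,"y":0,"z":0.002,"ax":0,"ay":0,"az":0,"hand":0.1},
  {"x":0,"y":0,"z":0.03,"ax":0,"ay":0,"az":0,"hand":0.1},
])

```text
time_s: 12.75
eef_pos: [512.9, 212.7, 109.2]
ee_rot: [-0.326, -0.626, -0.327, 0.629]
force: [-0.4, 0.5, 1.1]
grip_width: 0.551
```

Call:
carry_out([
  {"x":0,"y":0,"z":0.05,"ax":0,"ay":0,"az":0,"hand":0.1},
  {"x":0,"y":-0.05,"z":0.07,"ax":0,"ay":0,"az":0,"hand":0.1},
  {"x":0,"y":-0.1,"z":0.07,"ax":0,"ay":0,"az":0,"hand":0.1},
  {"x":0.01,"y":-0.15,"z":0.07,"ax":0,"ay":0,"az":0,"hand":0.1},
  {"x":0.02,"y":-0.2,"z":0.07,"ax":0,"ay":0,"az":0,"hand":0.1},
])

```text
time_s: 13.38
eef_pos: [534.2, 11.3, 180.8]
ee_rot: [0.326, 0.628, 0.326, -0.627]
force: [0.9, -0.4, -0.2]
grip_width: 0.549
```

Call:
carry_out([
  {"x":0.01,"y":-0.04,"z":0,"ax":0,"ay":0,"az":-0.13,"hand":0.1},
  {"x":0.02,"y":-0.08,"z":0,"ax":0,"ay":0,"az":-0.26,"hand":0.1},
  {"x":0.03,"y":-0.12,"z":-0.02,"ax":0,"ay":0,"az":-0.39,"hand":0.1},
  {"x":0.04,"y":-0.165,"z":-0.06,"ax":0,"ay":0,"az":-0.52,"hand":0.1},
  {"x":0.04,"y":-0.165,"z":-0.08,"ax":0,"ay":0,"az":-0.52,"hand":0.1},
])

```text
time_s: 14.0
eef_pos: [573.5, -154.6, 98.1]
ee_rot: [-0.152, -0.69, -0.153, 0.691]
force: [0.9, 0.6, 0.7]
grip_width: 0.55
```

```bash
python3 - <<'E'
from h import *
s=ctrl.sense();e=s["eef_pos"];print(e,s["ee_rot"])
T=viewer.capture("top");S=viewer.capture("side");cv2.imwrite("pics/top8.png",T);cv2.imwrite("pics/side8.png",S)
K=4;im=np.zeros((440,800,3),np.uint8)
a=cv2.resize(T[220:282,225:325],None,fx=K,fy=K,interpolation=2);im[:248,:400]=a
a=cv2.resize(S[145:255,258:328],None,fx=K,fy=K,interpolation=2);im[:,400:680]=a
a=cv2.resize(S[265:335,300:365],None,fx=3,fy=3,interpolation=2)
im[248:248+192,:195]=a[:192]
cv2.imwrite("pics/m8.png",im)
print((proj("side",e+[0,0,35])-[300,265]+.5)*3+[0,248])
E
```

```text
[ 573.46544759 -154.60747938   98.05626212] [-0.15169414 -0.68982539 -0.15275439  0.69122783]
[112.71800392 301.46949769]
```

View pics/m8.png

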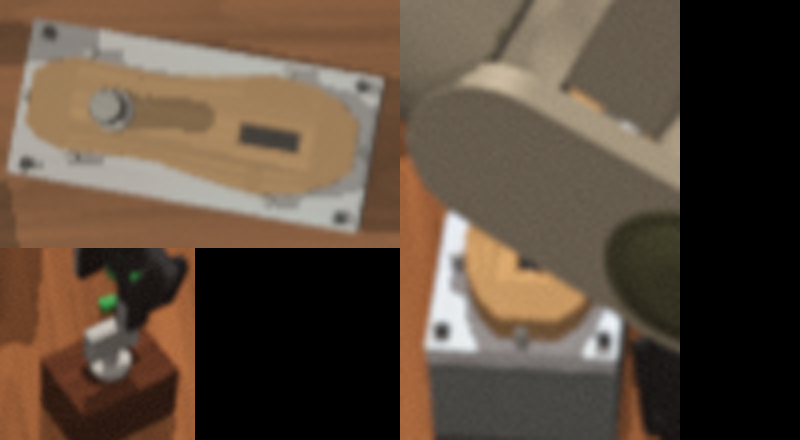

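The pin sits in the hole (top crop (110,108)), the slot is free at (269,137), and the gripper is centred over the key wing. Going down to grasp the key.

Call:
carry_out([
  {"x":0,"y":0,"z":-0.02,"ax":0,"ay":0,"az":0,"hand":0.1},
  {"x":0,"y":0,"z":-0.04,"ax":0,"ay":0,"az":0,"hand":0.1},
  {"x":0,"y":0,"z":-0.055,"ax":0,"ay":0,"az":0,"hand":0.1},
  {"x":0,"y":0,"z":-0.063,"ax":0,"ay":0,"az":0,"hand":0.1},
  {"x":0,"y":0,"z":-0.063,"ax":0,"ay":0,"az":0,"hand":0.1},
])

```text
time_s: 14.72
eef_pos: [574.1, -152.1, 37.8]
ee_rot: [-0.154, -0.69, -0.154, 0.69]
force: [0.2, 0.8, 0.8]
grip_width: 0.55
```

Call:
carry_out([
  {"x":0,"y":0,"z":0,"ax":0,"ay":0,"az":0,"hand":-1},
  {"x":0,"y":0,"z":0,"ax":0,"ay":0,"az":0,"hand":-1},
  {"x":0,"y":0,"z":0,"ax":0,"ay":0,"az":0,"hand":-1},
  {"x":0,"y":0,"z":0,"ax":0,"ay":0,"az":0,"hand":-1},
], grip_force=30)

```text
time_s: 15.22
eef_pos: [574.3, -152.3, 38.3]
ee_rot: [0.154, 0.69, 0.154, -0.69]
force: [-0.5, 0.4, 4.5]
grip_width: 0.137
```

It is gripped at 0.137 (11.6 mm, the wing thickness). Lifting, then carrying it to the slot with a +0.965 rad turn.

Call:
carry_out([
  {"x":0,"y":0,"z":0,"ax":0,"ay":0,"az":0,"hand":-1},
  {"x":0,"y":0,"z":0.02,"ax":0,"ay":0,"az":0,"hand":-1},
  {"x":0,"y":0,"z":0.06,"ax":0,"ay":0,"az":0,"hand":-1},
  {"x":0,"y":0,"z":0.1,"ax":0,"ay":0,"az":0,"hand":-1},
  {"x":0,"y":0,"z":0.14,"ax":0,"ay":0,"az":0,"hand":-1},
], grip_force=90)

```text
time_s: 15.85
eef_pos: [573.7, -152.0, 178.5]
ee_rot: [-0.154, -0.69, -0.154, 0.69]
force: [0.6, -1.2, -1.0]
grip_width: 0.121
```

Call:
carry_out([
  {"x":-0.01,"y":0.03,"z":0,"ax":0,"ay":0,"az":0.12,"hand":-1},
  {"x":-0.02,"y":0.06,"z":0,"ax":0,"ay":0,"az":0.24,"hand":-1},
  {"x":-0.03,"y":0.1,"z":0,"ax":0,"ay":0,"az":0.36,"hand":-1},
  {"x":-0.04,"y":0.14,"z":0,"ax":0,"ay":0,"az":0.48,"hand":-1},
  {"x":-0.05,"y":0.18,"z":0,"ax":0,"ay":0,"az":0.6,"hand":-1},
])

```text
time_s: 16.48
eef_pos: [523.4, 29.1, 177.3]
ee_rot: [-0.352, -0.613, -0.352, 0.613]
force: [0.4, -0.2, -0.4]
grip_width: 0.129
```

Call:
carry_out([
  {"x":-0.01,"y":0.03,"z":0,"ax":0,"ay":0,"az":0.12,"hand":-1},
  {"x":-0.02,"y":0.06,"z":0,"ax":0,"ay":0,"az":0.24,"hand":-1},
  {"x":-0.028,"y":0.076,"z":0,"ax":0,"ay":0,"az":0.365,"hand":-1},
  {"x":-0.028,"y":0.076,"z":0,"ax":0,"ay":0,"az":0.365,"hand":-1},
  {"x":-0.028,"y":0.076,"z":-0.01,"ax":0,"ay":0,"az":0.365,"hand":-1},
])

```text
time_s: 17.1
eef_pos: [496.6, 103.2, 167.6]
ee_rot: [0.456, 0.541, 0.455, -0.54]
force: [-0.2, 0.3, -0.8]
grip_width: 0.122
```

Call:
carry_out([
  {"x":0,"y":0,"z":-0.01,"ax":0,"ay":0,"az":0,"hand":-1},
  {"x":0,"y":0,"z":-0.02,"ax":0,"ay":0,"az":0,"hand":-1},
  {"x":0,"y":0,"z":-0.02,"ax":0,"ay":0,"az":0,"hand":-1},
  {"x":0,"y":0,"z":-0.02,"ax":0,"ay":0,"az":0,"hand":-1},
])

```text
time_s: 17.6
eef_pos: [496.2, 103.7, 147.9]
ee_rot: [0.457, 0.54, 0.456, -0.54]
force: [0.1, -0.4, -0.8]
grip_width: 0.126
```

```bash
python3 - <<'E'
from h import *
s=ctrl.sense();e=s["eef_pos"];print(e,s["force"],s["ee_rot"])
S=viewer.capture("side");cv2.imwrite("pics/side9.png",S);x,y=250,130;K=6
im=cv2.resize(S[y:y+95,x:x+85],None,fx=K,fy=K,interpolation=2)
def dot(X,c):
    u=(proj("side",X)-[x,y]+.5)*K;print(u.round());cv2.circle(im,tuple(u.astype(int).tolist()),2,c,-1)
a=np.radians(80.5);d=np.array([np.cos(a),np.sin(a),0])
c=np.array([495.8,104.4,103]);
for k in(-21,0,21):dot(c+k*d,(0,0,255))
for k in(-18,18):dot(e+[0,0,16.7-43]+k*d,(0,255,0))
dot(e+[0,0,16.7],(0,255,0))
cv2.imwrite("pics/m9.png",im)
E
```

```text
[496.24115451 103.72523929 147.85248175] [ 0.11553979 -0.37911154 -0.83144462] [ 0.4565621   0.54011605  0.45638675 -0.53994151]
[241. 498.]
[246. 460.]
[251. 423.]
[242. 460.]
[251. 395.]
[244. 347.]
```

View pics/m9.png

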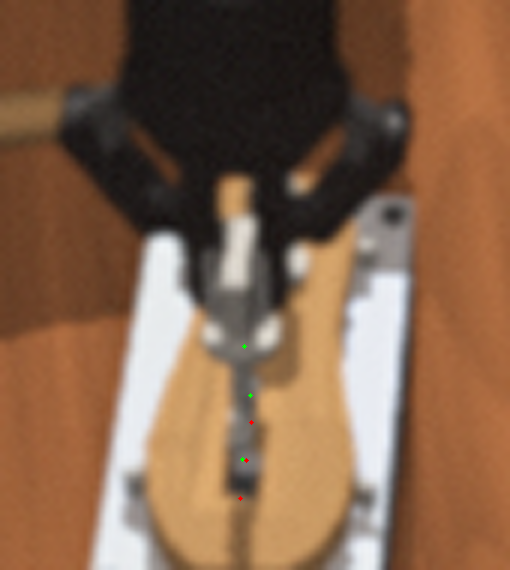

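The key is aligned with the slot: crossbar along the slot, near end at crop (241,462), slot end at (241,496). Lowering in steps.

Call:
carry_out([
  {"x":-0.0005,"y":0.0005,"z":-0.006,"ax":0,"ay":0,"az":0,"hand":-1},
  {"x":-0.0005,"y":0.0005,"z":-0.012,"ax":0,"ay":0,"az":0,"hand":-1},
  {"x":-0.0005,"y":0.0005,"z":-0.018,"ax":0,"ay":0,"az":0,"hand":-1},
  {"x":-0.0005,"y":0.0005,"z":-0.024,"ax":0,"ay":0,"az":0,"hand":-1},
])

```text
time_s: 18.15
eef_pos: [495.5, 104.3, 123.2]
ee_rot: [-0.457, -0.54, -0.457, 0.54]
force: [0.0, -0.7, -1.1]
grip_width: 0.128
```

Call:
carry_out([
  {"x":0,"y":0,"z":-0.004,"ax":0,"ay":0,"az":0,"hand":-1},
  {"x":0,"y":0,"z":-0.008,"ax":0,"ay":0,"az":0,"hand":-1},
  {"x":0,"y":0,"z":-0.012,"ax":0,"ay":0,"az":0,"hand":-1},
  {"x":0,"y":0,"z":-0.016,"ax":0,"ay":0,"az":0,"hand":-1},
])

```text
time_s: 18.65
eef_pos: [495.6, 104.3, 107.5]
ee_rot: [0.457, 0.54, 0.457, -0.54]
force: [-0.2, -1.1, -0.5]
grip_width: 0.126
```

Free so far, with the crossbar now in the bed slot. Continuing.

Call:
carry_out([
  {"x":0,"y":0,"z":-0.004,"ax":0,"ay":0,"az":0,"hand":-1},
  {"x":0,"y":0,"z":-0.008,"ax":0,"ay":0,"az":0,"hand":-1},
  {"x":0,"y":0,"z":-0.012,"ax":0,"ay":0,"az":0,"hand":-1},
  {"x":0,"y":0,"z":-0.016,"ax":0,"ay":0,"az":0,"hand":-1},
])

```text
time_s: 19.15
eef_pos: [495.6, 104.3, 91.4]
ee_rot: [-0.457, -0.54, -0.457, 0.54]
force: [0.1, 0.3, -1.1]
grip_width: 0.123
```

Call:
carry_out([
  {"x":0,"y":0,"z":-0.002,"ax":0,"ay":0,"az":0,"hand":-1},
  {"x":0,"y":0,"z":-0.004,"ax":0,"ay":0,"az":0,"hand":-1},
  {"x":0,"y":0,"z":-0.005,"ax":0,"ay":0,"az":0,"hand":-1},
  {"x":0,"y":0,"z":-0.005,"ax":0,"ay":0,"az":0,"hand":-1},
])

```text
time_s: 19.65
eef_pos: [495.6, 104.3, 86.7]
ee_rot: [-0.457, -0.54, -0.457, 0.54]
force: [0.5, 0.2, -0.6]
grip_width: 0.12
```

Call:
carry_out([
  {"x":0,"y":0,"z":-0.001,"ax":0,"ay":0,"az":0,"hand":-1},
  {"x":0,"y":0,"z":-0.002,"ax":0,"ay":0,"az":0,"hand":-1},
  {"x":0,"y":0,"z":-0.002,"ax":0,"ay":0,"az":0,"hand":-1},
])

```text
time_s: 20.02
eef_pos: [495.8, 104.3, 86.4]
ee_rot: [0.457, 0.54, 0.456, -0.54]
force: [-6.2, -0.7, 15.0]
grip_width: 0.126
```

The collar touches at z 86.4 (predicted 86.3). I'll ease off and turn +90°.

Call:
carry_out([
  {"x":0,"y":0,"z":0.0018,"ax":0,"ay":0,"az":0.157,"hand":-1},
  {"x":0,"y":0,"z":0.0018,"ax":0,"ay":0,"az":0.314,"hand":-1},
  {"x":0,"y":0,"z":0.0018,"ax":0,"ay":0,"az":0.471,"hand":-1},
  {"x":0,"y":0,"z":0.0018,"ax":0,"ay":0,"az":0.628,"hand":-1},
  {"x":0,"y":0,"z":0.0018,"ax":0,"ay":0,"az":0.785,"hand":-1},
])

```text
time_s: 20.65
eef_pos: [495.9, 104.4, 86.7]
ee_rot: [0.63, 0.323, 0.629, -0.322]
force: [2.5, 0.7, -1.5]
grip_width: 0.122
```

Call:
carry_out([
  {"x":0,"y":0,"z":0,"ax":0,"ay":0,"az":0.157,"hand":-1},
  {"x":0,"y":0,"z":0,"ax":0,"ay":0,"az":0.314,"hand":-1},
  {"x":0,"y":0,"z":0,"ax":0,"ay":0,"az":0.471,"hand":-1},
  {"x":0,"y":0,"z":0,"ax":0,"ay":0,"az":0.628,"hand":-1},
  {"x":0,"y":0,"z":0,"ax":0,"ay":0,"az":0.785,"hand":-1},
])

```text
time_s: 21.28
eef_pos: [496.3, 104.5, 86.8]
ee_rot: [0.706, 0.058, 0.704, -0.057]
force: [2.4, 1.0, -1.4]
grip_width: 0.124
```

Call:
carry_out([
  {"x":0,"y":0,"z":-0.001,"ax":0,"ay":0,"az":0,"hand":-1},
  {"x":0,"y":0,"z":-0.001,"ax":0,"ay":0,"az":0,"hand":-1},
])

```text
time_s: 21.52
eef_pos: [496.5, 104.3, 86.4]
ee_rot: [0.705, 0.061, 0.704, -0.061]
force: [2.2, 0.9, 4.6]
grip_width: 0.123
```

The quarter turn is done with low forces. Releasing and retreating up and clear.

Call:
carry_out([
  {"x":0,"y":0,"z":0,"ax":0,"ay":0,"az":0,"hand":-0.1},
  {"x":0,"y":0,"z":0,"ax":0,"ay":0,"az":0,"hand":-0.1},
  {"x":0,"y":0,"z":0,"ax":0,"ay":0,"az":0,"hand":-0.1},
  {"x":0,"y":0,"z":0.01,"ax":0,"ay":0,"az":0,"hand":-0.1},
  {"x":0,"y":0,"z":0.04,"ax":0,"ay":0,"az":0,"hand":-0.1},
])

```text
time_s: 22.15
eef_pos: [494.8, 104.3, 125.5]
ee_rot: [0.704, 0.059, 0.706, -0.059]
force: [0.9, 1.2, -0.0]
grip_width: 0.449
```

Call:
carry_out([
  {"x":0,"y":0,"z":0.06,"ax":0,"ay":0,"az":0,"hand":-0.1},
  {"x":0,"y":-0.02,"z":0.1,"ax":0,"ay":0,"az":0,"hand":-0.1},
  {"x":0,"y":-0.07,"z":0.12,"ax":0,"ay":0,"az":0,"hand":-0.1},
  {"x":0,"y":-0.12,"z":0.12,"ax":0,"ay":0,"az":0,"hand":-0.1},
  {"x":0,"y":-0.17,"z":0.12,"ax":0,"ay":0,"az":0,"hand":-0.1},
])

```text
time_s: 22.78
eef_pos: [495.4, -67.2, 246.5]
ee_rot: [0.705, 0.059, 0.704, -0.059]
force: [1.0, 0.0, -1.1]
grip_width: 0.453
```

Call:
carry_out([
  {"x":0,"y":-0.05,"z":0,"ax":0,"ay":0,"az":0,"hand":-0.1},
  {"x":0,"y":-0.1,"z":0,"ax":0,"ay":0,"az":0,"hand":-0.1},
  {"x":-0.05,"y":-0.15,"z":0,"ax":0,"ay":0,"az":0,"hand":-0.1},
  {"x":-0.09,"y":-0.2,"z":0,"ax":0,"ay":0,"az":0,"hand":-0.1},
  {"x":-0.09,"y":-0.25,"z":0,"ax":0,"ay":0,"az":0,"hand":-0.1},
])

```text
time_s: 23.4
eef_pos: [403.8, -316.8, 246.9]
ee_rot: [0.705, 0.059, 0.704, -0.06]
force: [1.2, -0.1, -0.7]
grip_width: 0.449
```

```bash
python3 - <<'E'
from h import *
T=viewer.capture("top");S=viewer.capture("side");print(ctrl.sense()["force"])
im=np.zeros((480,800,3),np.uint8)
a=cv2.resize(T[215:285,225:325],None,fx=4,fy=4,interpolation=2);im[:280,:400]=a
a=cv2.resize(S[140:260,250:350],None,fx=4,fy=4,interpolation=2);im[:,400:]=a
im[290:480,:400]=cv2.resize(T,(400,300))[60:250]
cv2.imwrite("pics/m10.png",im)
E
```

```text
[ 1.0135144   1.51965132 -0.01934968]
```

View pics/m10.png

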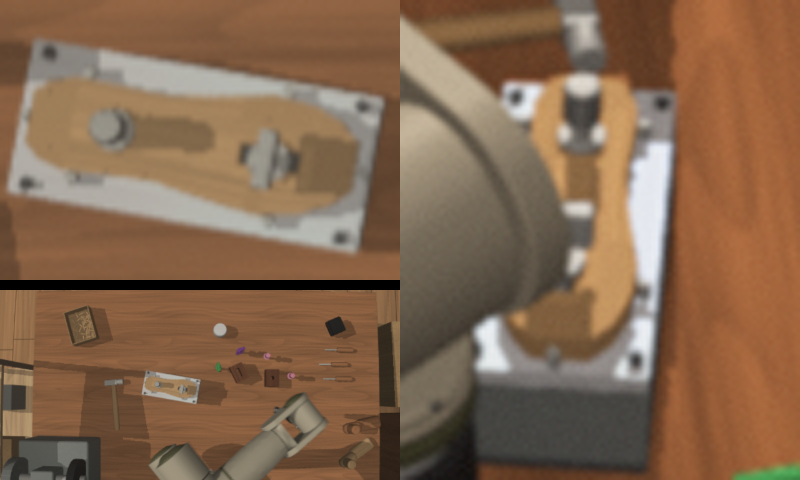

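The final picture shows the pin upright at top crop (110,128), and the key wing at (263,158) lying across the slot with its collar on the form. Both stands are empty, the other tools haven't moved, and the arm is clear.

```bash
python3 -c "
from rig import finish_job
print(finish_job())"
```

```text
the job is handed in; nothing more can be done
None
```

The job is done and handed in at about 23.5 s, well under the 64 s limit. I pushed the new pin down through the hole first. Then I passed the T-key through the slot, turned it +90° and let go.

**Checks that agreed:**
- **Pin:** it met about 10 N on the way down, as expected for driving the stub through. It stopped with the TCP at z = 83.3 mm, where 83 was predicted for the shoulder on the form, and force rose to 26 N.
- **Key:** it went through the slot without resistance, and its collar touched at 86.4 mm against 86.3 predicted. It turned with under 3 N sideways and was released.
- **Final pictures:** the pin stands upright in the hole and the key wing lies across the slot. The form, the other tools and the look-alikes appear unmoved, and the arm is clear.

**Disagreed or not seen:**
- **Finger position:** the real finger ends sit about 35 mm behind the reported TCP. My first grasp at the nominal height closed on the pin's top with about 5 N. I lowered by 32 mm and the second grasp worked.
- **Stub:** I never saw it in the tray. That it dropped is inferred from the push force and the pin going fully home.
- **Crossbar:** its position underneath can't be seen either. I inferred it from the wing, which is parallel to it.

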